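# Put the flat ruler away over the counter edge

## Robot

A 6-joint arm with a two-finger parallel gripper is mounted at the origin on a cart in front of the work surface, level with it; the furniture and walls round the work are solid. World frame = base frame: x ahead of the robot, y to its left, z up, the work surface at z = 0. Lengths are in m, angles in rad, forces in N, time in s.
With the tool pointing down it reaches from about 0.2 to 0.875 m from the base axis. Payload 3.4 kg.
Tool frame: the origin (TCP) lies on the centre line of the jaws, within the pads' length; the fingertips stand 14 mm ahead of it and the grasp point (between the pads) lies 5 mm behind it (env.finger_overhang is the distance from the TCP to the fingertips, in m); z points along the fingers, y is the line along which they close (so a half turn about z gives the same grasp; the last joint's range is limited). The gripper opens to 94 mm and grips with 3 to 60 N. Pads are 16 mm wide; open, the fingers measure 119 mm over their backs; the gripper's body (75 mm by 177 mm) begins 78 mm behind the grasp point.
Start: joints at [1.014, 0.276, 1.505, -0, 1.361, -0.121], TCP at [0.243, 0.521, 0.189] pointing down, gripper open.
Joint ranges: [-2.89, 2.89], [-0.75, 2.08], [0.22, 2.7], [-1.18, 4.32], [0.11, 2.71], [-2.7, 2.7]. Speed limits (rad/s): [2.57, 2.57, 3.14, 3.14, 3.14, 3.14].

## Interface

Orientations are given as a unit quaternion [w, x, y, z].
In Python, from rig import env gives the robot as it stands.
- The arm moves only by the tool jog_arm, never from a script. Its argument "increments" is a list of rows, each a list of 3 entries, a list of its own where there are three numbers: the opening, from -1 (shut) to 1 (fully open), then the shift along the world's x, y, z as a fraction of full scale, then the turn, a rotation vector about the world's x, y, z as a fraction of full scale. In form: [[grip, [tx, ty, tz], [wx, wy, wz]], ...]. A call has 1 to 12 rows; each row shifts and turns the commanded pose from where the row before left it; what a row does not reach is not made up. Full scale, the value 1, is 120 mm for a shift and 2 pi rad for a turn. A row lasts 1/12 s, in which the tool goes at most 41.7 mm and 7.16 degrees, less where a joint would pass 70% of its speed; a pose out of reach is approached as far as the arm can. A call with a number of a shift or a turn outside -1 to 1 is refused whole. A call with a gripper value outside its range is refused whole. The fingers move at their own pace and stop on an object; the grip force is fixed at half the most. Time passes only in rows, so rows that do not move let the fingers close. It gives the time, the measured TCP pose, the force, the opening and the grip force at its end, in the units of the state.
- env.sense(): the state, without advancing time (a new reading comes with each control period).
- env.grab_frame(name): name is "scene" or "top" or "wrist"; returns the picture (420x560x3 uint8, blue, green, red); there is no depth.
- env.camera_model(name): a dict with "fovy" (degrees; the focal length in pixels is half the picture's height over the tangent of half this angle, whatever the lens; pixels are square), "cx", "cy" (the principal point, pixels), "cam_to_world" (4x4, takes a point from camera to world coordinates); the wrist camera has in their place "T_tool_cam" (4x4, takes a point from camera to tool coordinates, whose origin is the TCP and whose axes are the flange's). Camera axes: x right, y down, z forward; pixel columns grow to the right and rows downward; lengths in m; the calibration is good to about 2 mm. A picture is of the moment at which its call begins: read the wrist's pose just before it. camera_model takes no time and is no camera call.
- env.hand_in(): hands the job in; it is judged then, once.
Trained networks look in the newest picture that a camera, given by its name, has taken for a name from the list of things; names that differ only in an ending like _2 or _b are one class to them, and where a whole thing is asked for, a point or a joint stands for the part that bears it (a point fixed in the world has none). Each returns a list of dicts, best first, with "score" (0 to 1); they miss things now and then, are a little off and sometimes report something else, mostly with a low value. They report only what shows in the picture. A call takes as long as a camera call.
- env.regions_of(camera, name): "mask" (420x560 bool, what is visible of it) and "centre" ([column, row] in pixels, amid what is visible of it).
- env.landmark_of(camera, name): "centre" ([column, row] in pixels: a listed point, or the origin of a listed thing).
The state is a dict: "time": time; "q": joint angles; "qd": joint speeds; "joint_efforts": joint torques, N m; "tool_pos": TCP position; "tool_rot": TCP orientation; "force": force on the tool from outside, world axes, zero at the start; "ft_torque": the same for the moment, N m; "finger_gap": finger opening in m; "grasp_force": force on a finger pad.
Only numpy, scipy, OpenCV 4.12 (cv2) and the standard library are available. Lean on these libraries where they do the work, as an engineer would, in place of code of your own. Each camera call takes 0.05 s, during which the arm holds its last target. There are 200 camera calls.

## Task

The wrapping is done, so put the thin metal ruler away. It is too thin to pick up where it lies: press on its rubber strip and slide it flat along the counter towards you until its near end sticks out over the front edge, pinch that overhanging end across its width, lift it and lay it flat in the small, empty black tray (not the one with glass dishes). Let go of it there, and leave the sachet and the candles where they are.

Things in the scene. Friction and masses are not known exactly. Their poses are not given: they have to be found in the camera images.
- ruler_center (a point): Centre of a loose flat metal ruler, 130 x 40 x 2 mm, about 60 g, fine dark ticks on both long sides; a rubber grip strip 110 x 12 mm, 1 mm proud, runs along the middle of its top. x along its length (-x end nearer the robot), z up. Starts flat, 2 to 6 cm behind the counter's front edge, within 18 degrees of square to it. A fingertip pressing the strip with 5 to 10 N drags it. Tips off if over 60 mm sticks out.
- ruler_near_end (a point): Middle of the ruler's short end that is nearer to the robot, 65 mm from ruler_center along the ruler's -x; axes as ruler_center.
- counter_edge (a point): A point on the counter's front top edge (z = 0, the work surface). The straight edge runs along world y through it, from about y = -0.25 to 0.46; at smaller x is free space. The counter top is 30 mm thick, and nothing is beneath it for 30 mm behind the edge.
- desk_tray: Small, empty, shallow open black tray (left of the big one with glass dishes), fixed to the counter. Outside 188 mm long (its x) by 108 mm wide (its y) by 16 mm high; walls and floor 4 mm thick, so inside 180 by 100 mm, 12 mm deep. Origin at the centre of its underside; z up; its x axis points away from the robot, to within about 12 degrees.
- sachet: Flat pale patterned sachet, 66 mm (its x) by 98 mm (its y) by 9 mm, loose, on the counter between ruler and tray; not to be disturbed. Origin at the centre of its underside.
- corner_candle: White pillar candle with painted flowers, on a square black base, 61 by 61 by 66 mm, loose, at the left rear corner of the counter; not to be disturbed. Origin at the centre of its underside.
- candle: White pillar candle with painted flowers, on a square black base, 56 by 56 by 66 mm, loose, at the rear of the counter; not to be disturbed. Origin at the centre of its underside.

How it is judged:
By the outcome, as a careful person would: the job done as asked, in the order asked, and still so for the second after the job is handed in, with the robot touching nothing.
It also fails if it takes over 51 s, if anything falls off the work surface, if the arm or the gripper's body presses on something with over 40 N, if the wrist force passes 120 N, or if a joint passes its speed limit or range.

## Working session

There is one attempt and no reset: what is moved stays moved. The work goes in short steps, Python scripts to look and compute and a tool call to move; the robot and the scene stay as the last step left them, time stands still between calls to the robot, and variables do not carry over. Pictures are saved under pics/ and viewed, at most 10 in all, crops included, and the job is handed in when it is done.

Besides the shell and the picture viewer there is one more tool, called after "Call:" as name([rows], argument=value, ...), one row to a line, values as JSON. jog_arm: Moves the arm, as the interface text tells. Shift numbers are shares of 120 mm and turn numbers shares of 2 pi rad, none past 1 either way. Its arguments: {"type":"object","properties":{"increments":{"type":"array","items":{"type":"array"}}},"required":["increments"]}

```bash
ls; mkdir -p pics; cat > h.py <<'E'
import numpy as np, cv2
from rig import env
from scipy.spatial.transform import Rotation as R
def rot(q): return R.from_quat([q[1],q[2],q[3],q[0]])
def pose(name, s=None):
    m=env.camera_model(name)
    if 'cam_to_world' in m: T=np.array(m['cam_to_world'])
    else:
        s=s or env.sense(); W=np.eye(4); W[:3,:3]=rot(s['tool_rot']).as_matrix(); W[:3,3]=s['tool_pos']
        T=W@np.array(m['T_tool_cam'])
    return m,T
def to_plane(name,px,z=0.,s=None):
    m,T=pose(name,s); f=210/np.tan(np.radians(m['fovy']/2))
    px=np.atleast_2d(px).astype(float)
    d=np.c_[(px[:,0]-m['cx'])/f,(px[:,1]-m['cy'])/f,np.ones(len(px))]@T[:3,:3].T
    return T[:3,3]+d*((z-T[2,3])/d[:,2])[:,None]
def project(name,P,s=None):
    m,T=pose(name,s); f=210/np.tan(np.radians(m['fovy']/2))
    c=(np.atleast_2d(P)-T[:3,3])@T[:3,:3]
    return np.c_[m['cx']+f*c[:,0]/c[:,2],m['cy']+f*c[:,1]/c[:,2]]
def rect(mask):
    c=max(cv2.findContours(mask.astype(np.uint8),0,2)[0],key=cv2.contourArea)
    return c[:,0,:]
E
python3 - <<'E'
from h import *
np.set_printoptions(precision=4,suppress=True)
for c in ['scene','top']:
    im=env.grab_frame(c); cv2.imwrite(f'pics/{c}0.png',im)
    m,T=pose(c); print(c,T[:3,3],T[:3,2])
    for n,z in [('ruler_center',.002),('ruler_near_end',.002),('counter_edge',0),('desk_tray',0),('sachet',0),('corner_candle',0),('candle',0)]:
        for r in env.landmark_of(c,n)[:2]: print(n,r['score'],r['centre'],to_plane(c,r['centre'],z)[0][:2])
    for n,z in [('ruler_center',.002),('desk_tray',.016),('sachet',.009)]:
        for r in env.regions_of(c,n)[:1]:
            p=to_plane(c,rect(r['mask']),z)[:,:2].astype(np.float32)
            print('R',n,r['score'],cv2.minAreaRect(p))
s=env.sense(); print(s)
E
```

```text
pics
scene [ 0.0779 -0.2673  0.6191] [ 0.5139  0.5047 -0.6937]
ruler_center 0.62 [231.2, 189.5] [0.492  0.2956]
ruler_near_end 0.79 [209.5, 205.3] [0.4231 0.2892]
counter_edge 0.71 [205.4, 215.2] [0.3985 0.2725]
desk_tray 0.96 [366.6, 284.1] [ 0.5008 -0.0841]
sachet 0.65 [298.6, 239.3] [0.492  0.0809]
corner_candle 0.83 [226.4, 155.8] [0.5693 0.4063]
corner_candle 0.46 [204.8, 216.3] [0.3955 0.2708]
candle 0.72 [332.0, 208.5] [0.6118 0.0899]
candle 0.48 [205.9, 215.0] [0.3996 0.2723]
R ruler_center 0.66 ((0.48342275619506836, 0.2966547906398773), (0.13075290620326996, 0.039378147572278976), 6.933480262756348)
R desk_tray 0.92 ((0.49731796979904175, -0.08372636139392853), (0.1967417150735855, 0.10984119027853012), 9.40916919708252)
top [0.2995 0.1393 1.0634] [ 0.2059  0.0225 -0.9783]
ruler_center 0.93 [221.7, 223.2] [0.4819 0.292 ]
ruler_center 0.34 [176.8, 181.5] [0.5728 0.4189]
ruler_near_end 0.86 [219.7, 244.4] [0.4296 0.2891]
counter_edge 0.87 [228.0, 261.2] [0.392  0.2635]
desk_tray 0.84 [373.2, 229.1] [ 0.5135 -0.0777]
desk_tray 0.16 [305.1, 231.2] [0.4877 0.0872]
sachet 0.67 [3
[... 198 characters left out ...]
31177, -0.07852305471897125), (0.1904493272304535, 0.11370156705379486), 9.369540214538574)
R sachet 0.66 ((0.4892024099826813, 0.08453989028930664), (0.06291608512401581, 0.09437055140733719), 88.87159729003906)
{'time': 1.1, 'q': array([ 1.014 ,  0.2759,  1.5049,  0.    ,  1.3607, -0.121 ]), 'qd': array([-0.0002,  0.0025,  0.0001,  0.0008,  0.0011, -0.0006]), 'joint_efforts': array([ -0.0004, -40.4473, -23.7498,   0.07  ,   0.0247,  -0.    ]), 'tool_pos': array([0.2427, 0.5213, 0.1893]), 'tool_rot': array([-0.    ,  0.2162,  0.9764,  0.0001]), 'force': array([-0.5162,  0.1509,  0.0906]), 'ft_torque': array([-0.0239,  0.0428, -0.0049]), 'grasp_force': 0.0, 'finger_gap': 0.09415553970675943}
```

View pics/scene0.png

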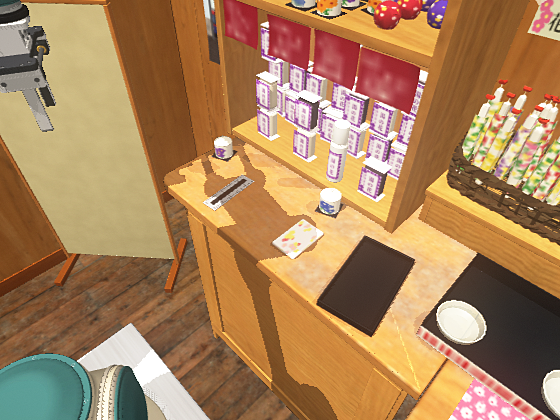

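View pics/top0.png

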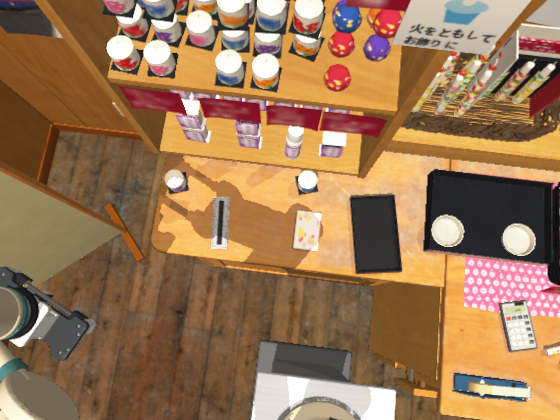

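The scene picture shows the ruler at (229,191), the sachet at (298,238) and the tray at (367,284). The top picture has the ruler at (221,222) and the tray at (375,233), so both agree with the networks. Next I move above the ruler with the fingers closed.

Call:
jog_arm([
  [-1,[0.17,-0.19,0],[0,0,0.0178]],
  [-1,[0.17,-0.19,0],[0,0,0.0178]],
  [-1,[0.17,-0.19,0],[0,0,0.0178]],
  [-1,[0.17,-0.19,0],[0,0,0.0178]],
  [-1,[0.17,-0.19,0],[0,0,0.0178]],
  [-1,[0.17,-0.19,0],[0,0,0]],
  [-1,[0.17,-0.19,0],[0,0,0]],
  [-1,[0.17,-0.19,0],[0,0,0]],
  [-1,[0.17,-0.19,0],[0,0,0]],
  [-1,[0.17,-0.19,0],[0,0,0]],
  [-1,[0,0,0],[0,0,0]],
])

```text
time: 2.02
tool_pos: [0.4504, 0.2896, 0.1893]
tool_rot: [0.001, -0.059, 0.998, -0.001]
force: [0.1, -0.0, -0.0]
finger_gap: 0.0243
grasp_force: 0.0
```

```bash
cat > look.py <<'E'
from h import *
import sys
np.set_printoptions(precision=4,suppress=True)
s=env.sense(); im=env.grab_frame('wrist'); cv2.imwrite(f'pics/{sys.argv[1]}.png',im)
print('tcp',s['tool_pos'],'tool y',rot(s['tool_rot']).as_matrix()[:,1],s['force'])
m,T=pose('wrist',s); print('cam',T[:3,3],T[:3,2])
for n in sys.argv[2:]:
    z={'desk_tray':0,'counter_edge':0}.get(n,.002)
    for r in env.landmark_of('wrist',n)[:2]: print(n,r['score'],r['centre'],to_plane('wrist',r['centre'],z,s)[0][:2])
    if n in('ruler_center','desk_tray'):
        for r in env.regions_of('wrist',n)[:1]:
            p=to_plane('wrist',rect(r['mask']),.016 if n=='desk_tray' else .002,s)[:,:2].astype(np.float32)
            print('R',r['score'],cv2.minAreaRect(p))
E
python3 look.py w1 ruler_center ruler_near_end counter_edge
```

```text
tcp [0.4504 0.2896 0.1893] tool y [-0.1187  0.9929 -0.0026] [ 0.0815 -0.0182 -0.043 ]
cam [0.3703 0.2805 0.3847] [ 0.2775  0.0312 -0.9602]
ruler_center 0.64 [274.7, 204.2] [0.4828 0.289 ]
R 0.7 ((0.4861990809440613, 0.29529324173927307), (0.13155364990234375, 0.040759313851594925), 5.42360258102417)
ruler_near_end 0.64 [276.9, 163.2] [0.4266 0.2854]
counter_edge 0.82 [268.1, 135.4] [0.3927 0.27  ]
```

View pics/w1.png

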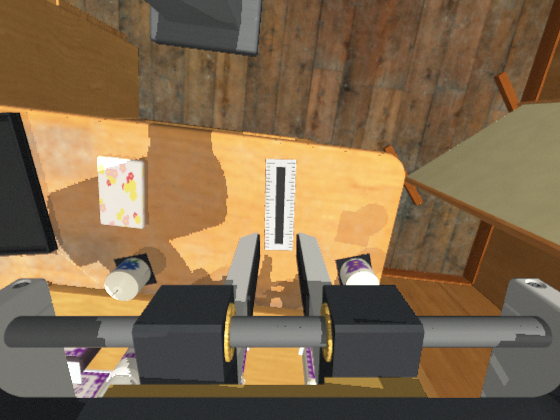

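The wrist picture shows the ruler running from its near end at (281,159) to its far end at (279,250). The counter edge runs from about (200,129) to (350,149).

```bash
python3 - <<'E'
from h import *
np.set_printoptions(precision=4,suppress=True)
print(to_plane('wrist',[[281,159],[279,250]],.002))
im=cv2.imread('pics/w1.png'); g=im.astype(int)
for c in [230,260,281,300,340]:
    col=im[110:160,c].astype(int); d=col[3:,2]-col[:-3,2]; r=110+int(d.argmax())+2
    print(c,r,to_plane('wrist',[[c,r]],0)[0])
E
```

```text
[[0.4154 0.295  0.002 ]
 [0.5448 0.3086 0.002 ]]
230 134 [0.3919 0.2259 0.    ]
260 134 [0.3871 0.2642 0.    ]
281 136 [0.3863 0.2913 0.    ]
300 143 [0.3921 0.3169 0.    ]
340 147 [0.3907 0.3694 0.    ]
```

Call:
jog_arm([
  [-1,[0.058,0.012,-0.26],[0,0,0]],
  [-1,[0.058,0.012,-0.26],[0,0,0]],
  [-1,[0.058,0.012,-0.26],[0,0,0]],
  [-1,[0.058,0.012,-0.26],[0,0,0]],
  [-1,[0.058,0.012,-0.26],[0,0,0]],
  [-1,[0,0,-0.03],[0,0,0]],
  [-1,[0,0,0],[0,0,0]],
  [-1,[0,0,0],[0,0,0]],
])

```text
time: 2.93
tool_pos: [0.4814, 0.3015, 0.0307]
tool_rot: [0.0, -0.062, 0.998, 0.0]
force: [0.2, 0.7, 0.9]
finger_gap: 0.0003
grasp_force: 0.0
```

```bash
python3 look.py w2 ruler_center ruler_near_end counter_edge
```

```text
tcp [0.4814 0.3015 0.0307] tool y [-0.1243  0.9922  0.0005] [0.2178 0.7492 0.8736]
cam [0.4018 0.2914 0.2262] [ 0.2753  0.0356 -0.9607]
ruler_center 0.61 [268.9, 224.6] [0.485  0.2948]
R 0.67 ((0.48040273785591125, 0.29494819045066833), (0.12016115337610245, 0.04030559957027435), 5.309433460235596)
ruler_near_end 0.83 [269.9, 144.9] [0.4211 0.2881]
ruler_near_end 0.34 [388.8, 328.1] [0.5715 0.4152]
counter_edge 0.72 [248.8, 106.9] [0.3958 0.2694]
```

View pics/w2.png

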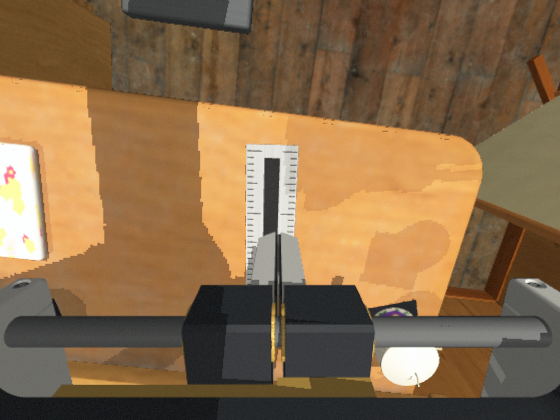

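The fingertips (about column 278) sit 6 mm to the left (+y) of the strip (about column 271). The near end is at row 145 and the edge at row 112, so they are about 26 mm apart. I correct sideways and lower to touch.

Call:
jog_arm([
  [-1,[0.015,-0.05,-0.05],[0,0,0]],
  [-1,[0,0,-0.04],[0,0,0]],
  [-1,[0,0,-0.02],[0,0,0]],
  [-1,[0,0,-0.008],[0,0,0]],
  [-1,[0,0,0],[0,0,0]],
])

```text
time: 3.6
tool_pos: [0.483, 0.2942, 0.015]
tool_rot: [-0.001, -0.061, 0.998, -0.0]
force: [-0.3, -0.5, -0.3]
finger_gap: 0.0005
grasp_force: 0.0
```

Call:
jog_arm([
  [-1,[0,0,-0.01],[0,0,0]],
  [-1,[0,0,0],[0,0,0]],
])

```text
time: 3.77
tool_pos: [0.4833, 0.2945, 0.0141]
tool_rot: [-0.0, -0.062, 0.998, 0.0]
force: [-1.1, 0.4, -0.4]
finger_gap: 0.0002
grasp_force: 0.0
```

```bash
python3 -c "
from rig import env
s=env.sense();print(env.finger_overhang,s['tool_pos'],s['force'])"
```

```text
0.014 [0.48330885 0.29449274 0.01411603] [-1.1371216   0.35146457 -0.42214413]
```

Call:
jog_arm([
  [-1,[0,0,-0.01],[0,0,0]],
  [-1,[0,0,0],[0,0,0]],
])

```text
time: 3.93
tool_pos: [0.4833, 0.2945, 0.013]
tool_rot: [-0.0, -0.062, 0.998, 0.0]
force: [-1.0, 0.2, -0.1]
finger_gap: 0.0004
grasp_force: 0.0
```

Call:
jog_arm([
  [-1,[0,0,-0.01],[0,0,0]],
  [-1,[0,0,0],[0,0,0]],
])

```text
time: 4.1
tool_pos: [0.4832, 0.2945, 0.0118]
tool_rot: [-0.0, -0.062, 0.998, -0.0]
force: [0.1, 0.1, -0.4]
finger_gap: 0.0001
grasp_force: 0.0
```

Call:
jog_arm([
  [-1,[0,0,-0.008],[0,0,0]],
  [-1,[0,0,0],[0,0,0]],
])

```text
time: 4.27
tool_pos: [0.4833, 0.2944, 0.0109]
tool_rot: [-0.0, -0.062, 0.998, 0.0]
force: [0.4, 0.1, 0.7]
finger_gap: 0.0002
grasp_force: 0.0
```

Call:
jog_arm([
  [-1,[0,0,-0.008],[0,0,0]],
  [-1,[0,0,0],[0,0,0]],
])

```text
time: 4.43
tool_pos: [0.4833, 0.2944, 0.0099]
tool_rot: [-0.0, -0.062, 0.998, -0.0]
force: [-0.1, -0.2, -0.1]
finger_gap: 0.0003
grasp_force: 0.0
```

```bash
python3 look.py w3 ruler_center; python3 - <<'E'
from h import *
im=env.grab_frame('scene'); s=env.sense()
tip=s['tool_pos']-[0,0,.014]; print(tip,s['force'],project('scene',tip))
cv2.imwrite('pics/s3.png',cv2.resize(im[130:250,150:310],None,fx=5,fy=5))
E
```

```text
tcp [0.4833 0.2944 0.0099] tool y [-0.1231  0.9924 -0.    ] [-0.0847 -0.1596 -0.0931]
cam [0.4038 0.2846 0.2055] [ 0.2746  0.0346 -0.9609]
ruler_center 0.73 [278.2, 232.5] [0.4845 0.2951]
R 0.56 ((0.4656237065792084, 0.29375311732292175), (0.09126032888889313, 0.04135118052363396), 5.250771522521973)
[ 0.48336794  0.29447973 -0.00398231] [ 0.36715777 -0.38016737 -0.52875433] [[228.88321275 193.3804683 ]]
```

View pics/s3.png

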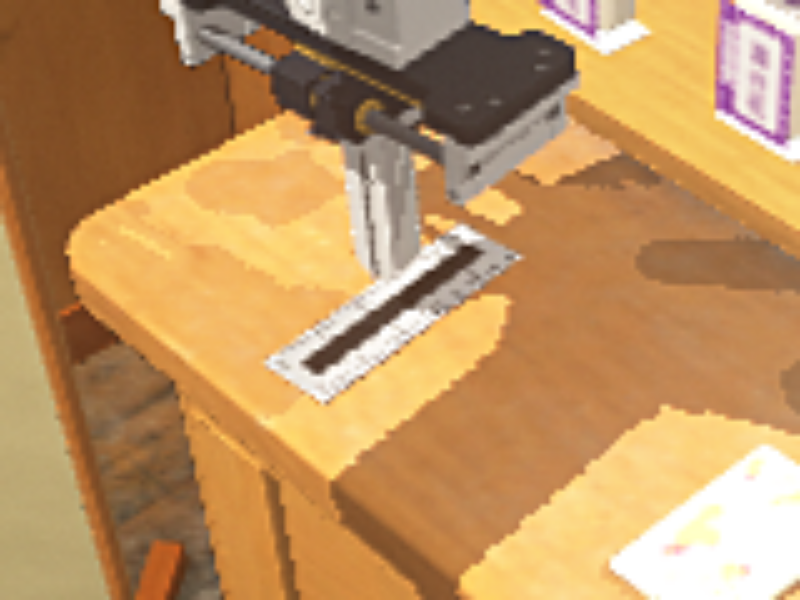

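The tip appears at scene pixel about (227,185), but the strip under it is at (228,192). So the tip is still above the ruler, and I work out how far.

```bash
python3 - <<'E'
from h import *
s=env.sense(); p=s['tool_pos']
for z in [-.004,0,.003,.006,.009,.012,.015,.018]: print(z,project('scene',[p[0],p[1],z]),project('scene',[p[0]-.008,p[1]-.01,z]))
E
```

```text
-0.004 [[228.88382995 193.38606619]] [[229.01422697 197.09086359]]
0 [[228.74387625 192.11670863]] [[228.87326476 195.82003074]]
0.003 [[228.63835653 191.15966177]] [[228.76697905 194.86182091]]
0.006 [[228.53235799 190.198272  ]] [[228.66020616 193.89921903]]
0.009 [[228.42587734 189.23250969]] [[228.55294275 192.93219484]]
0.012 [[228.31891131 188.26234495]] [[228.44518542 191.96071779]]
0.015 [[228.21145655 187.2877476 ]] [[228.33693076 190.98475707]]
0.018 [[228.10350972 186.30868719]] [[228.22817531 190.00428155]]
```

```bash
python3 - <<'E'
from h import *
s=env.sense(); p=s['tool_pos']; M=rot(s['tool_rot']).as_matrix()
for d in [-.03,-.02,-.01,0,.014]: print(d,project('wrist',p+M@[0,0,d],s), project('wrist',p+M@[.008,0,d],s), project('wrist',p+M@[-.008,0,d],s))
im=cv2.imread('pics/w3.png'); cv2.imwrite('pics/w3c.png',cv2.resize(im[130:330,180:380],None,fx=3,fy=3))
E
```

```text
-0.03 [[277.61492889 253.28705983]] [[277.60407083 241.39963941]] [[277.6255248  264.88748949]]
-0.02 [[277.6076474  246.54065531]] [[277.5972568  235.17939466]] [[277.61779962 257.64127551]]
-0.01 [[277.60106379 240.44084778]] [[277.59110314 229.56197787]] [[277.61080676 251.08197313]]
0 [[277.59508232 234.89893033]] [[277.5855183  224.46380565]] [[277.60444679 245.11632779]]
0.014 [[277.58757203 227.94054283]] [[277.57851408 218.06994863]] [[277.59645226 237.61745899]]
```

View pics/w3c.png

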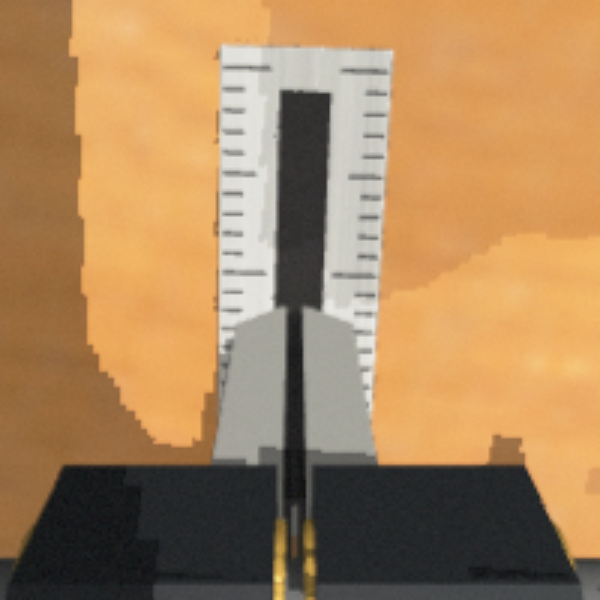

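The wrist view shows the tip at row 233, where the stated overhang would put it lower down the fingers. The fingers really end short of the nominal tip, so I keep lowering by feel.

Call:
jog_arm([
  [-1,[0,0,-0.02],[0,0,0]],
  [-1,[0,0,-0.01],[0,0,0]],
  [-1,[0,0,0],[0,0,0]],
])

```text
time: 4.88
tool_pos: [0.4831, 0.2943, 0.006]
tool_rot: [-0.0, -0.062, 0.998, -0.0]
force: [0.2, 0.4, -0.6]
finger_gap: 0.0006
grasp_force: 0.0
```

Call:
jog_arm([
  [-1,[0,0,-0.01],[0,0,0]],
  [-1,[0,0,-0.01],[0,0,0]],
  [-1,[0,0,0],[0,0,0]],
])

```text
time: 5.13
tool_pos: [0.4832, 0.2944, 0.0037]
tool_rot: [-0.0, -0.062, 0.998, -0.0]
force: [-0.1, -0.4, -0.2]
finger_gap: 0.0007
grasp_force: 0.0
```

Call:
jog_arm([
  [-1,[0,0,-0.01],[0,0,0]],
  [-1,[0,0,0],[0,0,0]],
])

```text
time: 5.3
tool_pos: [0.4833, 0.2944, 0.0026]
tool_rot: [-0.0, -0.062, 0.998, 0.0]
force: [0.2, -0.1, 0.0]
finger_gap: 0.0004
grasp_force: 0.0
```

Call:
jog_arm([
  [-1,[0,0,-0.01],[0,0,0]],
  [-1,[0,0,0],[0,0,0]],
])

```text
time: 5.47
tool_pos: [0.4832, 0.2944, 0.0014]
tool_rot: [-0.0, -0.062, 0.998, -0.0]
force: [-0.3, -0.2, 0.4]
finger_gap: 0.0003
grasp_force: 0.0
```

Call:
jog_arm([
  [-1,[0,0,-0.01],[0,0,0]],
  [-1,[0,0,0],[0,0,0]],
])

```text
time: 5.63
tool_pos: [0.4832, 0.2944, 0.0002]
tool_rot: [-0.0, -0.062, 0.998, 0.0]
force: [0.2, 0.3, 0.2]
finger_gap: 0.0003
grasp_force: 0.0
```

Call:
jog_arm([
  [-1,[0,0,-0.01],[0,0,0]],
  [-1,[0,0,0],[0,0,0]],
])

```text
time: 5.8
tool_pos: [0.4832, 0.2944, -0.001]
tool_rot: [-0.0, -0.062, 0.998, -0.0]
force: [0.2, -0.5, 0.1]
finger_gap: 0.0008
grasp_force: 0.0
```

```bash
python3 - <<'E'
from h import *
im=env.grab_frame('scene'); s=env.sense(); print(s['tool_pos'],s['force'],s['joint_efforts'])
w=env.grab_frame('wrist')
a=cv2.resize(im[150:220,180:280],None,fx=4,fy=4); b=cv2.resize(w[100:300,180:380],(400,400))
cv2.imwrite('pics/m4.png',np.hstack([np.vstack([a,np.zeros((120,400,3),np.uint8)]),b]))
E
```

```text
[ 0.48327688  0.29444808 -0.00089523] [ 0.19426321 -0.15215949  0.44602307] [-2.37733257e-03 -4.32832253e+01 -1.76896852e+01  5.66116840e-03
  6.78852643e-02 -1.04742949e-05]
```

View pics/m4.png

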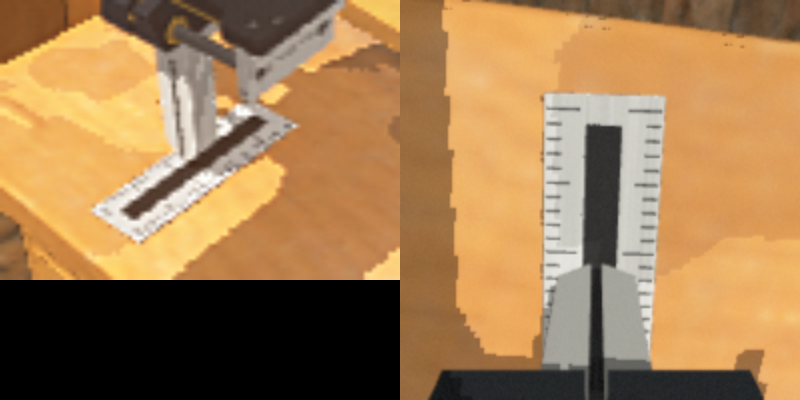

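The tip is now at about (227.5,190.5) in the scene picture, very close to the strip. I keep feeling downward.

Call:
jog_arm([
  [-1,[0,0,-0.01],[0,0,0]],
  [-1,[0,0,0],[0,0,0]],
])

```text
time: 6.07
tool_pos: [0.4833, 0.2944, -0.0021]
tool_rot: [-0.0, -0.062, 0.998, 0.0]
force: [0.5, -0.4, -0.6]
finger_gap: 0.0004
grasp_force: 0.0
```

Call:
jog_arm([
  [-1,[0,0,-0.01],[0,0,0]],
  [-1,[0,0,0],[0,0,0]],
])

```text
time: 6.23
tool_pos: [0.4832, 0.2944, -0.0034]
tool_rot: [-0.0, -0.062, 0.998, -0.0]
force: [-0.5, 0.4, -0.2]
finger_gap: 0.0005
grasp_force: 0.0
```

Call:
jog_arm([
  [-1,[0,0,-0.008],[0,0,0]],
  [-1,[0,0,0],[0,0,0]],
])

```text
time: 6.4
tool_pos: [0.4832, 0.2944, -0.0043]
tool_rot: [-0.0, -0.062, 0.998, -0.0]
force: [0.4, 0.4, -0.5]
finger_gap: 0.0002
grasp_force: 0.0
```

Call:
jog_arm([
  [-1,[0,0,-0.008],[0,0,0]],
  [-1,[0,0,0],[0,0,0]],
])

```text
time: 6.57
tool_pos: [0.4832, 0.2944, -0.0053]
tool_rot: [-0.0, -0.062, 0.998, -0.0]
force: [0.4, 0.3, -0.1]
finger_gap: 0.0005
grasp_force: 0.0
```

Call:
jog_arm([
  [-1,[0,0,-0.008],[0,0,0]],
  [-1,[0,0,0],[0,0,0]],
])

```text
time: 6.73
tool_pos: [0.4833, 0.2944, -0.0062]
tool_rot: [-0.0, -0.062, 0.998, -0.0]
force: [0.5, 0.1, 0.1]
finger_gap: 0.0002
grasp_force: 0.0
```

Call:
jog_arm([
  [-1,[0,0,-0.008],[0,0,0]],
  [-1,[0,0,0],[0,0,0]],
])

```text
time: 6.9
tool_pos: [0.4833, 0.2944, -0.0072]
tool_rot: [-0.0, -0.062, 0.998, 0.0]
force: [-0.0, 0.1, -0.6]
finger_gap: 0.0006
grasp_force: 0.0
```

Call:
jog_arm([
  [-1,[0,0,-0.008],[0,0,0]],
  [-1,[0,0,0],[0,0,0]],
])

```text
time: 7.07
tool_pos: [0.4832, 0.2945, -0.0082]
tool_rot: [-0.0, -0.062, 0.998, 0.0]
force: [0.1, 1.1, 0.1]
finger_gap: 0.0005
grasp_force: 0.0
```

```bash
python3 - <<'E'
from h import *
im=env.grab_frame('scene'); s=env.sense(); print(s['tool_pos'],s['force'])
t=env.grab_frame('top')
a=cv2.resize(im[160:210,200:260],(600,500)); cv2.imwrite('pics/m5.png',a)
E
```

```text
[ 0.48327432  0.29444824 -0.0080816 ] [ 0.00494916 -0.24469786 -0.623693  ]
```

View pics/m5.png

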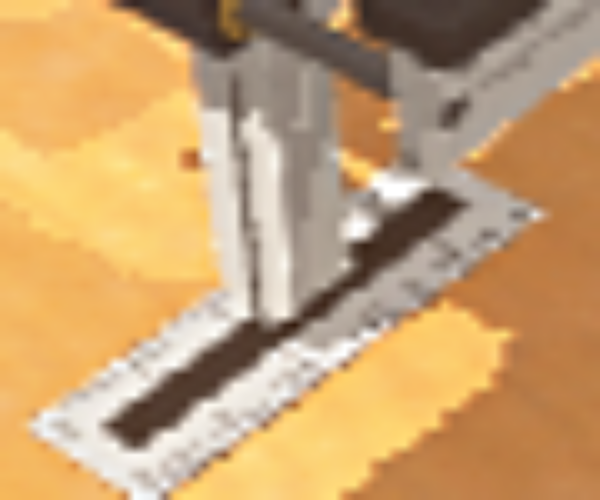

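The tip corner is at (227,192), still roughly 6–8 mm above the strip. That agrees with the wrist-view estimate that the tip is about 17 mm behind the TCP.

Call:
jog_arm([
  [-1,[0,0,-0.01],[0,0,0]],
  [-1,[0,0,-0.01],[0,0,0]],
  [-1,[0,0,0],[0,0,0]],
])

```text
time: 7.42
tool_pos: [0.4832, 0.2944, -0.0107]
tool_rot: [-0.0, -0.062, 0.998, -0.0]
force: [0.1, -0.4, 0.2]
finger_gap: 0.0006
grasp_force: 0.0
```

Call:
jog_arm([
  [-1,[0,0,-0.01],[0,0,0]],
  [-1,[0,0,0],[0,0,0]],
])

```text
time: 7.58
tool_pos: [0.4832, 0.2944, -0.0118]
tool_rot: [-0.0, -0.062, 0.998, -0.0]
force: [0.2, -0.2, -0.2]
finger_gap: 0.0005
grasp_force: 0.0
```

Call:
jog_arm([
  [-1,[0,0,-0.01],[0,0,0]],
  [-1,[0,0,0],[0,0,0]],
])

```text
time: 7.75
tool_pos: [0.4834, 0.2945, -0.0129]
tool_rot: [0.0, -0.062, 0.998, 0.0]
force: [-0.2, -0.5, -0.3]
finger_gap: 0.0005
grasp_force: 0.0
```

Call:
jog_arm([
  [-1,[0,0,-0.009],[0,0,0]],
  [-1,[0,0,0],[0,0,0]],
])

```text
time: 7.92
tool_pos: [0.4834, 0.2945, -0.013]
tool_rot: [0.0, -0.062, 0.998, 0.0]
force: [-1.4, -1.0, 7.0]
finger_gap: 0.0005
grasp_force: 3.3
```

Call:
jog_arm([
  [-1,[0,0,-0.009],[0,0,0]],
  [-1,[0,0,0],[0,0,0]],
])

```text
time: 8.08
tool_pos: [0.4835, 0.2945, -0.013]
tool_rot: [0.0, -0.062, 0.998, 0.0]
force: [-3.5, -1.6, 13.0]
finger_gap: 0.0008
grasp_force: 6.6
```

Call:
jog_arm([
  [-1,[0,0,-0.007],[0,0,0]],
  [-1,[0,0,0],[0,0,0]],
])

```text
time: 8.25
tool_pos: [0.4835, 0.2945, -0.013]
tool_rot: [0.001, -0.062, 0.998, 0.0]
force: [-4.7, -1.3, 18.8]
finger_gap: 0.0008
grasp_force: 9.2
```

Contact is at TCP z = -0.013, so the real tip is 16 mm behind the TCP. The stiffness is about 6 N/mm. I ease to about 8 N and start sliding.

Call:
jog_arm([
  [-1,[0,0,0.013],[0,0,0]],
  [-1,[0,0,0],[0,0,0]],
  [-1,[-0.02,0,0],[0,0,0]],
  [-1,[-0.03,0,0],[0,0,0]],
  [-1,[-0.03,0,0],[0,0,0]],
  [-1,[-0.03,0,0],[0,0,0]],
  [-1,[-0.03,0,0],[0,0,0]],
  [-1,[-0.03,0,0],[0,0,0]],
])

```text
time: 8.92
tool_pos: [0.4666, 0.2957, -0.0129]
tool_rot: [0.004, -0.062, 0.998, 0.001]
force: [3.2, 0.6, 5.0]
finger_gap: 0.0007
grasp_force: 2.7
```

```bash
python3 look.py w6 ruler_near_end ruler_center counter_edge
```

```text
tcp [ 0.4666  0.2957 -0.0129] tool y [-0.1233  0.9924  0.0017] [3.1556 0.6049 5.0377]
cam [0.3857 0.2853 0.182 ] [ 0.2816  0.0372 -0.9588]
ruler_near_end 0.71 [279.7, 149.9] [0.4047 0.2893]
ruler_near_end 0.29 [416.2, 380.3] [0.5695 0.4183]
ruler_center 0.75 [279.0, 244.0] [0.4668 0.2966]
R 0.56 ((0.4498450756072998, 0.2945597171783447), (0.09341956675052643, 0.04043911024928093), 5.142704963684082)
counter_edge 0.67 [251.2, 131.6] [0.3961 0.2708]
```

Call:
jog_arm([
  [-1,[0,0,-0.004],[0,0,0]],
  [-1,[-0.033,0,0],[0,0,0]],
  [-1,[-0.033,0,0],[0,0,0]],
  [-1,[-0.033,0,0],[0,0,0]],
  [-1,[-0.033,0,0],[0,0,0]],
  [-1,[-0.033,0,0],[0,0,0]],
  [-1,[-0.033,0,0],[0,0,0]],
  [-1,[-0.033,0,0],[0,0,0]],
  [-1,[-0.033,0,0],[0,0,0]],
  [-1,[-0.033,0,0],[0,0,0]],
  [-1,[0,0,0],[0,0,0]],
])

```text
time: 10.08
tool_pos: [0.4312, 0.2962, -0.013]
tool_rot: [0.004, -0.062, 0.998, 0.001]
force: [3.6, -0.7, 8.3]
finger_gap: 0.0005
grasp_force: 4.0
```

```bash
python3 look.py w7 ruler_near_end ruler_center counter_edge
```

```text
tcp [ 0.4312  0.2962 -0.013 ] tool y [-0.1236  0.9923  0.0024] [ 3.6323 -0.75    8.3128]
cam [0.3501 0.2856 0.1819] [ 0.2825  0.0381 -0.9585]
ruler_near_end 0.91 [280.1, 148.5] [0.3683 0.2899]
ruler_near_end 0.22 [278.0, 245.1] [0.4323 0.2965]
ruler_center 0.76 [279.1, 246.1] [0.4329 0.2974]
R 0.96 ((0.41408413648605347, 0.29557690024375916), (0.09391273558139801, 0.040573377162218094), 5.239536285400391)
counter_edge 0.86 [243.4, 186.2] [0.3951 0.2696]
```

Call:
jog_arm([
  [-1,[-0.03,0,0],[0,0,0]],
  [-1,[-0.03,0,0],[0,0,0]],
  [-1,[-0.03,0,0],[0,0,0]],
  [-1,[-0.03,0,0],[0,0,0]],
  [-1,[-0.03,0,0],[0,0,0]],
  [-1,[-0.03,0,0],[0,0,0]],
  [-1,[-0.01,0,0],[0,0,0]],
  [-1,[0,0,0],[0,0,0]],
])

```text
time: 11.0
tool_pos: [0.4089, 0.2963, -0.013]
tool_rot: [0.004, -0.062, 0.998, 0.002]
force: [3.6, 0.1, 7.6]
finger_gap: 0.0007
grasp_force: 4.0
```

```bash
python3 look.py w8 ruler_near_end ruler_center counter_edge
```

```text
tcp [ 0.4089  0.2963 -0.013 ] tool y [-0.1236  0.9923  0.0026] [3.6406 0.0838 7.5907]
cam [0.3277 0.2857 0.1819] [ 0.283   0.0384 -0.9584]
ruler_near_end 0.87 [278.2, 150.7] [0.3475 0.2891]
ruler_center 0.72 [278.2, 244.1] [0.4092 0.2967]
R 0.79 ((0.39085203409194946, 0.29533329606056213), (0.09100519120693207, 0.039915505796670914), 5.349539756774902)
counter_edge 0.79 [240.2, 217.9] [0.3944 0.2696]
```

View pics/w8.png

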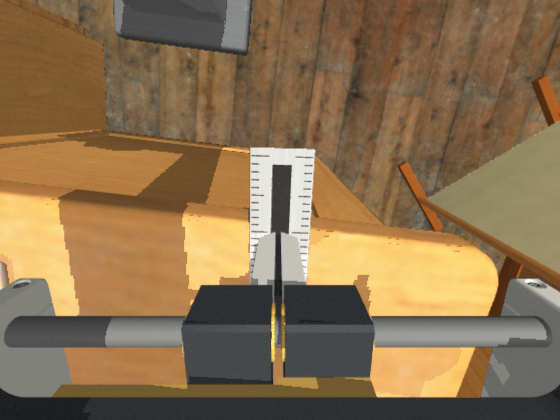

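The picture shows the near end at row 150 out past the edge, which crosses the ruler at about row 215. That is roughly 45 mm of overhang with the yaw held at 5.3°. I lift, open, and move over the overhanging end.

Call:
jog_arm([
  [-1,[0,0,0.04],[0,0,0]],
  [-1,[0,0,0.15],[0,0,0]],
  [-1,[0,0,0.25],[0,0,0]],
  [0.5,[-0.1,0,0],[0,0,-0.005]],
  [0.5,[-0.1,0,0],[0,0,0]],
  [0.5,[-0.1,-0.02,0],[0,0,0]],
  [0.5,[0,0,0],[0,0,0]],
  [0.5,[0,0,0],[0,0,0]],
  [0.5,[0,0,0],[0,0,0]],
])

```text
time: 12.0
tool_pos: [0.3682, 0.2919, 0.0376]
tool_rot: [-0.0, -0.046, 0.999, -0.0]
force: [0.1, 0.0, -0.9]
finger_gap: 0.0372
grasp_force: 0.0
```

```bash
python3 look.py w9 ruler_near_end ruler_center counter_edge; python3 - <<'E'
from h import *
im=cv2.imread('pics/w9.png')
for c in [150,180,200,380,400,420]:
    col=im[100:300,c].astype(int).sum(1); print(c,end=' ')
s=env.sense(); print(s['finger_gap'])
cs=env.landmark_of('top','ruler_center'); 
env.grab_frame('top'); r=env.regions_of('top','ruler_center')
if r: print(cv2.minAreaRect(to_plane('top',rect(r[0]['mask']),.002)[:,:2].astype(np.float32)))
E
```

```text
tcp [0.3682 0.2919 0.0376] tool y [-0.0925  0.9957 -0.0003] [ 0.1369  0.0147 -0.8757]
cam [0.2885 0.2846 0.2332] [ 0.2751  0.0258 -0.9611]
ruler_near_end 0.92 [276.9, 193.8] [0.3468 0.2894]
ruler_center 0.86 [274.6, 263.5] [0.4098 0.2932]
R 0.79 ((0.4040122628211975, 0.2962909936904907), (0.1167256161570549, 0.040822431445121765), 5.07282018661499)
counter_edge 0.89 [250.6, 247.2] [0.3971 0.271 ]
counter_edge 0.56 [277.9, 265.5] [0.4125 0.2963]
150 180 200 380 400 420 0.05721109491135281
((0.46135932207107544, 0.28810247778892517), (0.029797537252306938, 0.014566387049853802), 26.636756896972656)
```

View pics/w9.png

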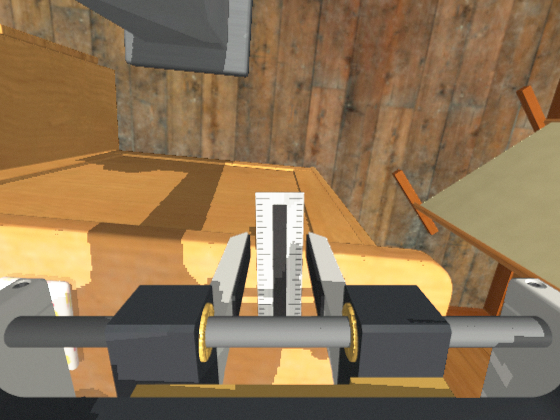

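The fingertips at columns 250 and 308 straddle the ruler (256–303), centred on it. The tip row, 235, lies in front of the counter edge, which crosses the ruler at about row 240. I lower beside the overhang and pinch.

Call:
jog_arm([
  [0.5,[0.02,0.01,-0.1],[0,0,0]],
  [0.5,[0,0,-0.15],[0,0,0]],
  [0.5,[0,0,-0.15],[0,0,0]],
  [0.5,[0,0,-0.1],[0,0,0]],
  [0.5,[0,0,0],[0,0,0]],
  [-1,[0,0,0],[0,0,0]],
  [-1,[0,0,0],[0,0,0]],
  [-1,[0,0,0],[0,0,0]],
  [-1,[0,0,0],[0,0,0]],
  [-1,[0,0,0],[0,0,0]],
  [-1,[0,0,0],[0,0,0]],
])

```text
time: 13.32
tool_pos: [0.3714, 0.2936, -0.0214]
tool_rot: [0.001, -0.046, 0.999, 0.0]
force: [0.2, 0.9, 1.5]
finger_gap: 0.0388
grasp_force: 30.0
```

Call:
jog_arm([
  [-1,[0,0,0.05],[0,0,0]],
  [-1,[0,0,0.1],[0,0,0]],
  [-1,[0,0,0.15],[0,0,0]],
  [-1,[0,0,0.2],[0,0,0]],
  [-1,[0,0,0.2],[0,0,0]],
  [-1,[0,0,0.15],[0,0,0]],
  [-1,[0,0,0.05],[0,0,0]],
  [-1,[0,0,0],[0,0,0]],
])

```text
time: 13.98
tool_pos: [0.3719, 0.2939, 0.0878]
tool_rot: [0.002, -0.046, 0.999, 0.001]
force: [0.5, -0.6, -0.6]
finger_gap: 0.0384
grasp_force: 30.0
```

```bash
cat > held.py <<'E'
from h import *
np.set_printoptions(precision=4,suppress=True)
s=env.sense(); print(s['tool_pos'],s['finger_gap'],s['grasp_force'],s['force'])
for c in ['wrist','scene']:
    env.grab_frame(c); zr=s['tool_pos'][2]+.022
    P=s['tool_pos']+np.array([0,0,.022])
    print(c,'grasp px',project(c,P,s))
    for n in ['ruler_near_end','ruler_center']:
        for r in env.landmark_of(c,n)[:1]: print(n,r['score'],r['centre'],to_plane(c,r['centre'],zr,s)[0])
    for r in env.regions_of(c,'ruler_center')[:1]: print(r['score'],cv2.minAreaRect(to_plane(c,rect(r['mask']),zr,s)[:,:2].astype(np.float32)))
    for r in env.landmark_of(c,'desk_tray')[:1]: print('tray',r['score'],to_plane(c,r['centre'],0,s)[0])
    for r in env.regions_of(c,'desk_tray')[:1]: print('tray',r['score'],cv2.minAreaRect(to_plane(c,rect(r['mask']),.016,s)[:,:2].astype(np.float32)))
E
python3 held.py
```

```text
[0.3719 0.2939 0.0878] 0.03843286155528598 29.99983459711075 [ 0.541  -0.5553 -0.6098]
wrist grasp px [[277.6371 247.9523]]
ruler_near_end 0.92 [276.7, 213.4] [0.3485 0.2912 0.1098]
scene grasp px [[181.3769 177.8261]]
ruler_near_end 0.88 [173.6, 187.0] [0.3451 0.2816 0.1098]
ruler_center 0.86 [191.8, 169.9] [0.4016 0.2997 0.1098]
0.96 ((0.4288772940635681, 0.29403558373451233), (0.07925455272197723, 0.038744378834962845), 5.094300746917725)
tray 0.75 [ 0.4989 -0.0822  0.    ]
tray 0.63 ((0.49776822328567505, -0.08441262692213058), (0.20019492506980896, 0.11252494901418686), 9.052157402038574)
```

Call:
jog_arm([
  [-1,[0.03,-0.12,0.05],[0,0,0.001]],
  [-1,[0.06,-0.25,0],[0,0,0.001]],
  [-1,[0.06,-0.29,0],[0,0,0.001]],
  [-1,[0.06,-0.29,0],[0,0,0.001]],
  [-1,[0.07,-0.29,0],[0,0,0.001]],
  [-1,[0.07,-0.29,0],[0,0,0.001]],
  [-1,[0.07,-0.29,0],[0,0,0.001]],
  [-1,[0.07,-0.29,0],[0,0,0.001]],
  [-1,[0.07,-0.29,0],[0,0,0.001]],
  [-1,[0.06,-0.29,0],[0,0,0.001]],
  [-1,[0.05,-0.25,0],[0,0,0.001]],
  [-1,[0.04,-0.2,0],[0,0,0]],
])

```text
time: 15.58
tool_pos: [0.4567, -0.0861, 0.0922]
tool_rot: [0.0, -0.08, 0.997, -0.0]
force: [1.2, 0.3, -0.0]
finger_gap: 0.0386
grasp_force: 30.0
```

Call:
jog_arm([
  [-1,[0,-0.04,0],[0,0,0]],
  [-1,[0,0,0],[0,0,0]],
  [-1,[0,0,0],[0,0,0]],
])

```text
time: 15.83
tool_pos: [0.4554, -0.0876, 0.0918]
tool_rot: [-0.0, -0.08, 0.997, 0.001]
force: [0.5, 0.4, -0.3]
finger_gap: 0.0385
grasp_force: 30.0
```

```bash
python3 held.py
```

```text
[ 0.4554 -0.0876  0.0918] 0.038533477565550346 29.99988555908203 [ 0.5151  0.3589 -0.3351]
wrist grasp px [[277.6962 247.7995]]
ruler_near_end 0.94 [275.9, 212.5] [ 0.4319 -0.0925  0.1138]
0.89 ((0.46794646978378296, -0.08573080599308014), (0.07668451219797134, 0.03952685743570328), 9.129010200500488)
tray 0.73 ((0.4539440870285034, -0.0908428430557251), (0.0916188508272171, 0.10841409862041473), 9.471284866333008)
scene grasp px [[363.0584 260.9797]]
ruler_near_end 0.65 [355.0, 272.0] [ 0.4287 -0.0915  0.1138]
ruler_center 0.96 [375.3, 244.0] [ 0.4991 -0.0808  0.1138]
0.89 ((0.476565957069397, -0.08289574831724167), (0.09640699625015259, 0.04120441898703575), 9.53371524810791)
tray 0.77 [ 0.5106 -0.0796  0.    ]
tray 0.97 ((0.4981674551963806, -0.08389376103878021), (0.20168830454349518, 0.11250162124633789), 9.224374771118164)
```

Call:
jog_arm([
  [-1,[0,0.01,-0.15],[0,0,0]],
  [-1,[0,0,-0.2],[0,0,0]],
  [-1,[0,0,-0.2],[0,0,0]],
  [-1,[0,0,-0.15],[0,0,0]],
  [-1,[0,0,-0.08],[0,0,0]],
  [-1,[0,0,-0.05],[0,0,0]],
  [-1,[0,0,0],[0,0,0]],
  [-1,[0,0,0],[0,0,0]],
])

```text
time: 17.1
tool_pos: [0.4564, -0.0872, -0.0074]
tool_rot: [0.0, -0.08, 0.997, 0.0]
force: [0.6, -1.3, 0.2]
finger_gap: 0.0386
grasp_force: 30.0
```

Call:
jog_arm([
  [-1,[0,0,-0.01],[0,0,0]],
  [-1,[0,0,0],[0,0,0]],
])

```text
time: 17.27
tool_pos: [0.4568, -0.0874, -0.008]
tool_rot: [0.001, -0.08, 0.997, -0.0]
force: [-0.8, 0.1, -0.6]
finger_gap: 0.0383
grasp_force: 30.0
```

Call:
jog_arm([
  [-1,[0,0,-0.015],[0,0,0]],
  [-1,[0,0,0],[0,0,0]],
])

```text
time: 17.43
tool_pos: [0.4563, -0.0872, -0.0102]
tool_rot: [0.0, -0.08, 0.997, -0.0]
force: [-0.6, -0.5, -1.5]
finger_gap: 0.0387
grasp_force: 30.0
```

Call:
jog_arm([
  [-1,[0,0,-0.01],[0,0,0]],
  [-1,[0,0,0],[0,0,0]],
])

```text
time: 17.6
tool_pos: [0.4561, -0.0871, -0.0117]
tool_rot: [0.0, -0.08, 0.997, 0.0]
force: [-0.3, 0.8, -0.8]
finger_gap: 0.0387
grasp_force: 30.0
```

Now I release gently with a 56 mm opening (finger backs at about 81 mm, inside the 100 mm tray), then go straight up.

Call:
jog_arm([
  [0.1,[0,0,0],[0,0,0]],
  [0.15,[0,0,0],[0,0,0]],
  [0.2,[0,0,0],[0,0,0]],
  [0.2,[0,0,0],[0,0,0]],
  [0.2,[0,0,0],[0,0,0]],
  [0.2,[0,0,0.05],[0,0,0]],
  [0.2,[0,0,0.15],[0,0,0]],
  [0.2,[0,0,0.25],[0,0,0]],
  [0.2,[0,0,0.25],[0,0,0]],
  [0.2,[0,0,0.25],[0,0,0]],
  [0.2,[-0.1,0,0.2],[0,0,0]],
  [0.2,[-0.1,0,0],[0,0,0]],
])

```text
time: 18.6
tool_pos: [0.4357, -0.0885, 0.1313]
tool_rot: [0.005, -0.081, 0.997, -0.002]
force: [0.0, 0.5, 1.0]
finger_gap: 0.0562
grasp_force: 0.0
```

```bash
python3 - <<'E'
from h import *
np.set_printoptions(precision=4,suppress=True)
s=env.sense(); print(s['tool_pos'],s['finger_gap'],s['force'])
for c in ['wrist','scene']:
    env.grab_frame(c)
    for n,z in [('ruler_near_end',.006),('ruler_center',.006),('desk_tray',0),('sachet',0),('candle',0),('corner_candle',0)]:
        for r in env.landmark_of(c,n)[:1]: print(c,n,r['score'],to_plane(c,r['centre'],z,s)[0])
    for n,z in [('ruler_center',.006),('desk_tray',.016),('sachet',.009)]:
        for r in env.regions_of(c,n)[:1]: print(c,n,r['score'],cv2.minAreaRect(to_plane(c,rect(r['mask']),z,s)[:,:2].astype(np.float32)))
E
```

```text
[ 0.4357 -0.0885  0.1313] 0.056234862978536464 [0.049  0.5053 1.0171]
wrist ruler_near_end 0.81 [ 0.43   -0.0936  0.006 ]
wrist ruler_center 0.82 [ 0.4948 -0.0816  0.006 ]
wrist sachet 0.63 [0.4907 0.0782 0.    ]
wrist ruler_center 0.56 ((0.4942418336868286, -0.08106096088886261), (0.13130471110343933, 0.04228818789124489), 9.379730224609375)
wrist desk_tray 0.86 ((0.4999619722366333, -0.08356106281280518), (0.18836280703544617, 0.10962627083063126), 9.461289405822754)
wrist sachet 0.86 ((0.48615017533302307, 0.07939160615205765), (0.08871258050203323, 0.06289567798376083), 1.561592698097229)
scene ruler_near_end 0.69 [ 0.427  -0.1027  0.006 ]
scene ruler_center 0.72 [ 0.4935 -0.0777  0.006 ]
scene desk_tray 0.95 [ 0.4995 -0.0847  0.    ]
scene sachet 0.91 [0.4911 0.0871 0.    ]
scene candle 0.49 [0.6136 0.0954 0.    ]
scene corner_candle 0.75 [0.5678 0.4187 0.    ]
scene ruler_center 0.76 ((0.49051937460899353, -0.07960034161806107), (0.1268962025642395, 0.04218241572380066), 9.946274757385254)
scene desk_tray 0.68 ((0.49749940633773804, -0.08482173085212708), (0.1969289928674698, 0.10976707935333252), 9.280327796936035)
scene sachet 0.66 ((0.48695462942123413, 0.07947096228599548), (0.09553583711385727, 0.06200139597058296), 0.9269346594810486)
```

The ruler measures 131 x 42 mm at floor height and lies flat in the tray, within 6 mm of its centre and aligned with it. The sachet and candles have not moved, so I hand in.

Call:
jog_arm([
  [0.2,[0,0,0],[0,0,0]],
  [0.2,[0,0,0],[0,0,0]],
  [0.2,[0,0,0],[0,0,0]],
])

```text
time: 19.85
tool_pos: [0.4321, -0.0871, 0.1263]
tool_rot: [0.0, -0.08, 0.997, 0.0]
force: [0.1, 0.8, -0.1]
finger_gap: 0.0566
grasp_force: 0.0
```

```bash
python3 -c "
from rig import env
print(env.hand_in())"
```

```text
the job is handed in; nothing more can be done
None
```

The ruler lies flat and released in the small black tray, measured within about 6 mm of its centre; the sachet and candles measure where they started, and I handed the job in at about 20 s (the hand-in returned no verdict).

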